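# Unclip the rod case and lean its lid against the panel

### The arm

A 6-joint arm with a two-finger parallel gripper is mounted at the origin on the work surface. World frame = base frame: x ahead of the robot, y to its left, z up, the work surface at z = 0. Lengths are in m, angles in rad, forces in N, time in s.
With the tool pointing down it reaches from about 0.35 to 0.975 m from the base axis. Payload 4.9 kg.
Tool frame: the origin (TCP) lies at the very end of the fingers, on their centre line; the grasp point (between the pads) lies 19 mm behind it (ctrl.grasp_offset is the distance from the TCP to the grasp point, in m); z points along the fingers, y is the line along which they close (so a half turn about z gives the same grasp; the last joint's range is limited). The gripper opens to 85 mm and grips with 20 to 120 N. Pads are 22 mm wide; open, the fingers measure 114 mm over their backs; the gripper's body (76 mm by 85 mm) begins 54 mm behind the grasp point. The pads swing forward as they close: fully open they stand 13 mm farther back than shut.
Start: joints at [1.069, 0.053, 1.613, -0, 1.476, -0.119], TCP at [0.233, 0.58, 0.231] pointing down, gripper open.
Joint ranges: [-3.01, 3.01], [-1.01, 2.22], [0.06, 2.58], [-1.02, 4.17], [0.09, 2.62], [-3.14, 3.14]. Speed limits (rad/s): [2.57, 2.57, 3.14, 3.14, 3.14, 3.14].

### API

Orientations are given as a rotation vector (axis times angle).
In Python, from station import ctrl, optics gives the robot as it stands.
- The arm moves only by the shell command python3 -m handwheel 'ROWS' [OPENING] [FORCE]. ROWS is JSON, a list of rows, each an object of numbers: "tx", "ty", "tz": the shift along the tool's x, y, z in mm; "roll": the turn about the tool's z in rad. A call has 1 to 12 rows; each row shifts and turns the commanded pose from where the row before left it, along the tool's axes as they then stand; what a row does not reach is not made up. A row lasts 1/12 s, in which the tool goes at most 41.7 mm and 7.16 degrees, less where a joint would pass 70% of its speed; a pose out of reach is approached as far as the arm can. A call with a gripper value outside its range is refused whole. OPENING is the finger opening in mm, from 0 to 85.4, set as the call begins (- or left out, the last holds). The fingers move at their own pace and stop on an object; FORCE is the grip in N (left out, the last holds). Time passes only in rows, so rows that do not move let the fingers close. It gives the time, the measured TCP pose, the force, the opening and the grip force at its end, in the units of the state.
- ctrl.get_obs(): the state, without advancing time (a new reading comes with each control period).
- optics.get_image(name): name is "scene" or "top" or "wrist"; returns (picture, depth): 400x640x3 uint8, red, green, blue; 400x640 float32, m along the optical axis (not along the pixel's ray), 0 where there is no reading.
- optics.camera_params(name): a dict with "mtx" (3x3 intrinsics, pixels), "extrinsics" (4x4, takes a point from camera to world coordinates); the wrist camera has in their place "tool_from_camera" (4x4, takes a point from camera to tool coordinates, whose origin is the TCP and whose axes are the flange's). Camera axes: x right, y down, z forward; pixel columns grow to the right and rows downward; lengths in m; the calibration is good to about 2 mm. A picture is of the moment at which its call begins: read the wrist's pose just before it. camera_params takes no time and is no camera call.
- ctrl.finish_job(): hands the job in; it is judged then, once.
The state is a dict: "t": time; "q": joint angles; "dq": joint speeds; "effort": joint torques, N m; "tool_pos": TCP position; "tool_rot": TCP orientation; "contact_force": force on the tool from outside, world axes, zero at the start; "wrist_torque": the same for the moment, N m; "opening": finger opening in m; "grip_force": force on a finger pad.
Only numpy, scipy, OpenCV 4.12 (cv2) and the standard library are available. Lean on these libraries where they do the work, as an engineer would, in place of code of your own. Each camera call takes 0.05 s, during which the arm holds its last target. There are 200 camera calls.

### The job

Flip both clips of the blue rod case wide open, then lift the lid off by its handle and lay it flat on the bench. Take it again by its long edges and lean it gently against the plywood panel: rubber end down on the bench and right up against the yellow stop, the other end resting on the panel, handle facing outward, within the panel's width. Let go of it there, and leave the other things on the bench where they are.

Things in the scene. Friction and masses are not known exactly. Their poses are not given: they have to be found in the camera images.
- case: narrow blue open-topped case fixed to the bench, 68 (x) x 258 (y) x 80 (z) mm, walls 6 mm. Origin: centre of its underside; long axis y. The lid sits inside the walls on ledges 60 mm above the bench, 3 mm clear all round, its top 2 mm below the rim, so that only its handle can be taken. A clip is hinged on each short end
- clip_left (a joint): steel wire bale clip with a red tab on the case's +y end. 0 = upright, its two wire hooks (42 mm apart, 22 mm long) reaching inward over the lid's end and blocking it; grows to 2.0 rad as it swings outward (case +y) and down; wide open is above 1.2. Hinge parallel to the case's x, 136 mm from its centre, 55 mm above the bench; stiff (0.1 N m), it stays where it is pushed
- clip_left_tab (a point): top middle of clip_left's red tab (34 wide, 6 thick, 40 mm high, standing 124 mm above the bench when closed, 69 mm from the hinge); the part to push outward from the lid's side, above the hooks (their top is 88 mm above the bench)
- clip_right (a joint): the same clip on the case's -y end; grows to 2.0 rad as it swings outward to the case's -y
- clip_right_tab (a point): top middle of clip_right's red tab, as clip_left_tab
- lid: loose lid, a grey bar with a blue panel on top, 50 (x) x 240 (y) x 18 (z) mm, about 0.2 kg. Origin: centre of its flat underside; z out of the top; y along its length, towards its head end; the -y end has a black rubber foot. In the middle of the top stands a black handle fin, 40 (x) x 12 (y) x 28 (z) mm. The bench between the robot and the case is clear to lay it on
- lid_handle (a point): middle of the lid's handle fin, 32 mm above the underside
- lid_foot (a point): middle of the top edge of the lid's rubber (-y) end: the edge that meets the stop. In the lid's frame (0, -120, 18) mm
- lid_head (a point): middle of the bottom edge of the lid's other (+y) end: the edge that meets the panel. In the lid's frame (0, 120, 0) mm
- stand: leaning place fixed to the bench: yellow stop batten (20 thick, 170 long, 24 mm high) and parallel upright plywood panel (180 wide, 250 high, 18 mm thick), bare bench between. Origin: on the bench, middle of the stop's face towards the panel; x points to the panel, whose face is at x = 107 mm; y along the stop. Lid with foot at the stop and head on the panel stands at 68 degrees to the bench
- bolt_bin: black bin of bolts, 120 x 170 x 65 mm, origin under its centre; leave alone
- tape_roll: cardboard-coloured ring, 90 mm across, 25 mm high, origin under its centre; leave alone
- spanner: steel spanner 170 mm long lying flat; leave alone
- carton: small cardboard carton 130 x 100 x 90 mm, origin under its centre; leave alone
Mind the look-alikes: they are no part of the job. Of the things shaped like the lid, the grey one is meant.

How it is judged:
By the outcome, as a careful person would: the job done as asked, in the order asked, and still so for the second after the job is handed in, with the robot touching nothing.
It also fails if it takes over 72 s, if anything falls off the work surface, if the arm or the gripper's body presses on something with over 40 N, if the wrist force passes 120 N, or if a joint passes its speed limit or range.

## Working session

There is one attempt and no reset: what is moved stays moved. The work goes in short steps, Python scripts to look and compute and a shell command to move; the robot and the scene stay as the last step left them, time stands still between calls to the robot, and variables do not carry over. Pictures are saved under pics/ and viewed, at most 10 in all, crops included, and the job is handed in when it is done.

```bash
ls; mkdir -p pics; python3 - <<'E'
from station import ctrl, optics
import cv2, numpy as np
print(ctrl.get_obs())
for n in("scene","top"):
    im,d=optics.get_image(n); np.savez(f"pics/{n}0.npz",im=im,d=d)
    cv2.imwrite(f"pics/{n}0.png",im[:,:,::-1]); print(n,optics.camera_params(n))
print(optics.camera_params("wrist"))
E
```

```text
pics
{'t': 0.0, 'q': array([ 1.06902473e+00,  5.33424887e-02,  1.61426801e+00,  1.55593631e-05,
        1.47600551e+00, -1.18993401e-01]), 'dq': array([-5.26992162e-04, -1.09478583e-03, -1.31472022e-04,  3.73136892e-04,
        6.83482569e-05,  5.24134459e-04]), 'effort': array([ 4.18096288e-04, -3.93678939e+01, -3.70179641e+01, -5.15756653e-06,
        6.87493608e-03, -1.58218927e-05]), 'tool_pos': array([0.23313182, 0.57923137, 0.23008745]), 'tool_rot': array([-5.97484245e-01, -3.08360710e+00,  3.01838012e-03]), 'contact_force': array([ 0.42590561, -0.02592016, -0.29830415]), 'wrist_torque': array([ 0.01379283, -0.02565814,  0.01103308]), 'grip_force': 0.0, 'opening': 0.08558167975455508}
scene {'mtx': array([[441.96427024,   0.        , 318.26122148],
       [  0.        , 441.96427024, 198.37785419],
       [  0.        ,   0.        ,   1.        ]]), 'extrinsics': array([[ 0.03355448,  0.81741556, -0.57507035,  1.37446873],
       [ 0.9994313 , -0.02936741,  0.01657193, -0.05764734],
       [-0.00334217, -0.57529937, -0.8179361 ,  1.25487129],
       [ 0.        ,  0.        , 
[... 280 characters left out ...]
0.99947942,  0.02742692,  0.01698975, -0.03258847],
       [-0.0203466 , -0.12716451, -0.99167293,  1.49847086],
       [ 0.        ,  0.        ,  0.        ,  1.        ]])}
{'mtx': array([[291.81457953,   0.        , 319.06612183],
       [  0.        , 291.81457953, 200.64137618],
       [  0.        ,   0.        ,   1.        ]]), 'tool_from_camera': array([[ 7.42988390e-04, -9.60034545e-01, -2.79880548e-01,
         7.10517502e-02],
       [ 9.99999713e-01,  6.70972818e-04,  3.53118836e-04,
         1.47471673e-04],
       [-1.51214041e-04, -2.79880730e-01,  9.60034767e-01,
        -1.43781365e-01],
       [ 0.00000000e+00,  0.00000000e+00,  0.00000000e+00,
         1.00000000e+00]])}
```

View pics/scene0.png

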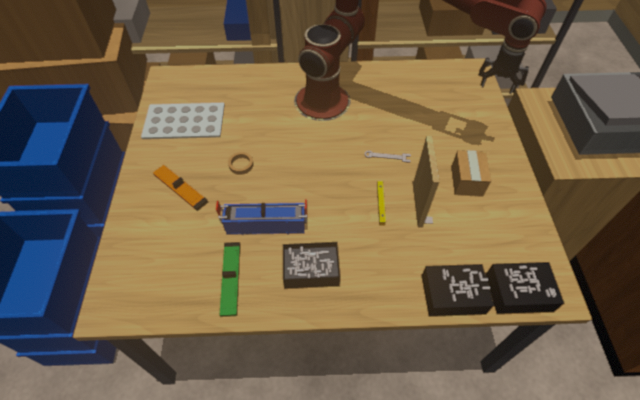

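View pics/top0.png

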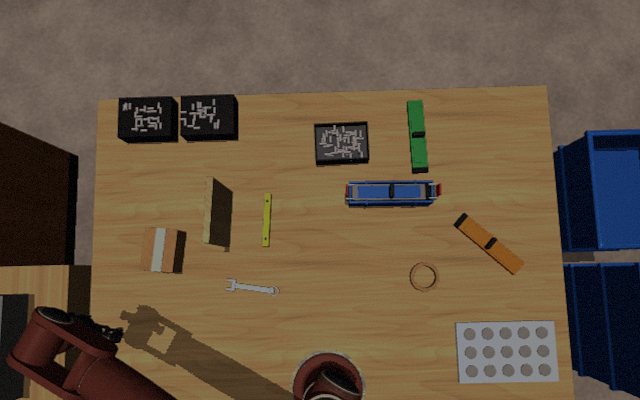

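The scene view shows the blue case at about (263,217), with the stop at (381,202) and the panel at (427,182). In the top view, three things could be the lid: the grey/blue bar in the case (392,192), the green bar (417,135) and the orange bar (488,243). I choose the one in the case and check it in a close crop.

```bash
cat > h.py <<'E'
import numpy as np, cv2
from station import ctrl, optics
from scipy.spatial.transform import Rotation as R
def load(n,k=0):
    z=np.load(f"pics/{n}{k}.npz"); return z["im"],z["d"]
def T(n,obs=None):
    p=optics.camera_params(n)
    if n!="wrist": return p["mtx"],p["extrinsics"]
    W=np.eye(4);W[:3,:3]=R.from_rotvec(obs["tool_rot"]).as_matrix();W[:3,3]=obs["tool_pos"]
    return p["mtx"],W@p["tool_from_camera"]
def cloud(d,K,E):
    v,u=np.indices(d.shape)
    P=np.stack([(u-K[0,2])/K[0,0]*d,(v-K[1,2])/K[1,1]*d,d],-1)
    return P@E[:3,:3].T+E[:3,3]
def proj(P,K,E):
    p=(np.asarray(P)-E[:3,3])@E[:3,:3]
    return p[...,:2]/p[...,2:]@np.diag([K[0,0],K[1,1]])+K[:2,2]
E
python3 - <<'E'
from h import *
tiles=[]
for n,box in(("top",(330,165,460,225)),("top",(190,160,290,260)),("scene",(205,190,325,245))):
    im,d=load(n); x0,y0,x1,y1=box
    tiles.append(cv2.resize(im[y0:y1,x0:x1],None,fx=5 if n!='top' or x0>300 else 2.5,fy=5 if n!='top' or x0>300 else 2.5,interpolation=2))
h=np.zeros((600,800,3),np.uint8);y=0
h[:300,:650]=tiles[0]; h[300:575,:600]=tiles[2]; h[350:350+200,600:800]=tiles[1][:200,:200]
cv2.imwrite("pics/crop.png",h[:,:,::-1])
# segmentations
for n in("top","scene"):
    im,d=load(n);K,E=T(n);C=cloud(d,K,E);hsv=cv2.cvtColor(im,cv2.COLOR_RGB2HSV)
    H,S,V=hsv[...,0],hsv[...,1],hsv[...,2];ok=(d>0)
    tbl=(C[...,0]>.1)&(C[...,0]<.9)&(abs(C[...,1])<.6)&ok
    print(n,"table z",np.median(C[tbl][:,2]))
    def rep(name,m):
        P=C[m]; 
        if len(P)<4: print(name,len(P));return
        r=cv2.minAreaRect((P[:,:2]*1000).astype(np.float32))
        print(name,len(P),"med",P.mean(0).round(4),"z5/95",np.percentile(P[:,2],[5,95]).round(4),"rect",np.round(r[0],1),np.round(r[1],1),round(r[2],1))
    rep("yellow",tbl&(H>24)&(H<34)&(S>180)&(C[...,2]<.06)&(V>80))
    rep("yellowtop",tbl&(H>24)&(H<34)&(S>180)&(C[...,2]>.018)&(C[...,2]<.06)&(V>80))
    red=tbl&((H<6)|(H>174))&(S>130)&(C[...,0]>.3)&(C[...,2]>.05)
    rep("redL",red&(C[...,1]>-.15)&(C[...,1]<.1));rep("redR",red&(C[...,1]<-.15))
    rep("blue",tbl&(H>105)&(H<125)&(S>120)&(C[...,1]<.1))
    rep("bluerim",tbl&(H>105)&(H<125)&(S>120)&(C[...,1]<.1)&(C[...,2]>.07))
    rep("panel",tbl&(C[...,2]>.1)&(C[...,1]>.15)&(C[...,0]>.3))
    rep("paneltop",tbl&(C[...,2]>.24)&(C[...,1]>.15)&(C[...,0]>.3))
E
```

```text
top table z 0.0017597460915730334
yellow 71 med [0.5222 0.1781 0.0236] z5/95 [0.0174 0.0296] rect [521.1 179.3] [ 19.5 161.3] 85.8
yellowtop 66 med [0.526  0.1773 0.0244] z5/95 [0.0192 0.0297] rect [521.1 179.4] [ 18.6 161.3] 86.3
redL 31 med [ 0.6378 -0.0824  0.1059] z5/95 [0.0539 0.1272] rect [ 707.6 -105.2] [240.6 106.3] 9.3
redR 50 med [ 0.5901 -0.3444  0.1094] z5/95 [0.0856 0.1236] rect [ 575.7 -281.7] [ 33.3 149.5] 11.5
blue 1425 med [ 0.5928 -0.2036  0.0709] z5/95 [0.0209 0.0842] rect [ 648.2 -271.3] [597.2 282.7] 71.1
bluerim 1106 med [ 0.593  -0.2081  0.0793] z5/95 [0.0734 0.0847] rect [ 592.9 -210.8] [256.9  69. ] 88.6
panel 1307 med [0.5258 0.3057 0.2096] z5/95 [0.1136 0.2537] rect [425.3 398.8] [122.3 435.6] 48.5
paneltop 526 med [0.5194 0.3186 0.263 ] z5/95 [0.2439 0.4337] rect [425.2 399.4] [121.5 434.6] 48.5
scene table z 0.0003629187951381674
yellow 224 med [0.5265 0.1788 0.0229] z5/95 [0.0169 0.028 ] rect [525.1 179.6] [ 19.2 174. ] 86.3
yellowtop 208 med [0.528  0.1791 0.0236] z5/95 [0.0194 0.0281] rect [525.1 179.8] [ 19. 174.] 86.0
redL 3
redR 4 med [ 0.5952 -0.3492  0.1229] z5/95 [0.1187 0.1257] rect [ 597.2 -348.5] [16.7  1.3] 10.5
blue 589 med [ 0.5992 -0.2072  0.0787] z5/95 [0.0749 0.0829] rect [ 595.8 -211.4] [254.9  68. ] 89.0
bluerim 589 med [ 0.5992 -0.2072  0.0787] z5/95 [0.0749 0.0829] rect [ 595.8 -211.4] [254.9  68. ] 89.0
panel 1115 med [0.5372 0.3138 0.2124] z5/95 [0.1122 0.2544] rect [426.3 399.2] [124.1 439.9] 48.9
paneltop 385 med [0.505  0.3436 0.2867] z5/95 [0.2441 0.5171] rect [426.2 400. ] [122.2 438.9] 48.8
```

View pics/crop.png

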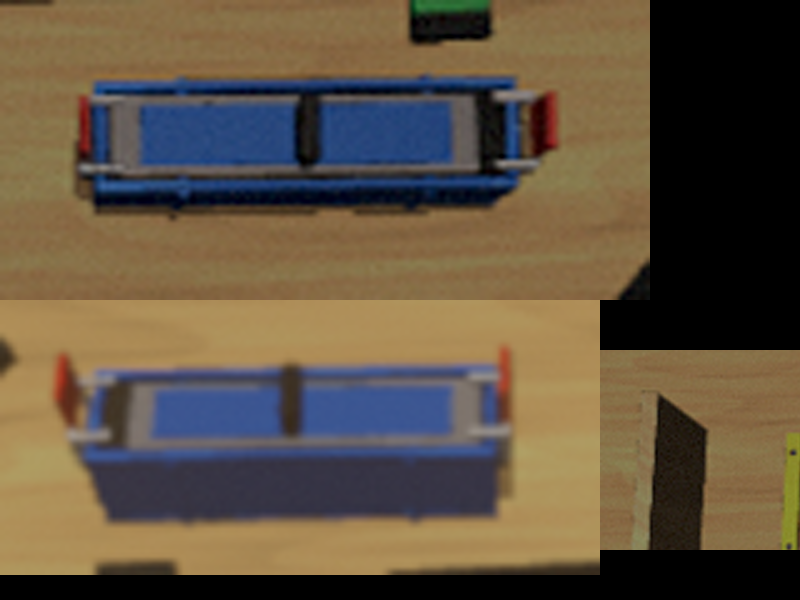

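The crop confirms it: the lid in the case is the grey bar with the blue panel, with its black rubber foot at the −y end (top view right, about (428,190)). Both hook pairs lie over its ends. The green and orange bars are decoys.

```bash
cat >> h.py <<'E'
def axes(o=None):
    o=o or ctrl.get_obs(); M=R.from_rotvec(o["tool_rot"]).as_matrix(); return o["tool_pos"],M
def to(p,yaw=None):
    """shift in tool axes (after the roll) to reach TCP p, with tool y at world yaw (mod pi)"""
    t,M=axes(); y=np.arctan2(M[1,1],M[0,1]); roll=0
    if yaw is not None:
        roll=-((yaw-y+np.pi/2)%np.pi-np.pi/2); M=M@R.from_rotvec([0,0,roll]).as_matrix()
    print("roll",round(roll,4),"shift mm",(M.T@(np.array(p)-t)*1000).round(1),"tilt",(M[:2,2]).round(4))
E
python3 - <<'E'
from h import *
print(ctrl.grasp_offset)
c=np.array([.5945,-.211]);u=np.array([.02,1.])
to([*(c+.113*u),.20],np.radians(88.8))
E
```

```text
0.0187
roll -0.3618 shift mm [-377.7 -669.4   30.9] tilt [-0.0009 -0.0017]
```

```bash
python3 -m handwheel '[{"tz":-35,"roll":-0.1},{"tz":-35,"roll":-0.1},{"tz":-30,"roll":-0.1},{"tx":-16,"ty":-28,"roll":-0.062},{"tx":-16,"ty":-28},{"tx":-16,"ty":-28},{"tx":-16,"ty":-28},{"tx":-16,"ty":-28},{"tx":-16,"ty":-28},{"tx":-16,"ty":-28},{"tx":-16,"ty":-28},{"tx":-16,"ty":-28}]' 0 30; python3 -m handwheel '[{"tx":-16,"ty":-28},{"tx":-16,"ty":-28},{"tx":-16,"ty":-28},{"tx":-16,"ty":-28},{"tx":-16,"ty":-28},{"tx":-16,"ty":-28},{"tx":-16,"ty":-28},{"tx":-16,"ty":-28},{"tx":-16,"ty":-28},{"tx":-16,"ty":-28},{"tx":-16,"ty":-28},{}]'; python3 - <<'E'
from h import *
c=np.array([.5945,-.211]);u=np.array([.02,1.])
to([*(c+.113*u),.20],np.radians(88.8))
o=ctrl.get_obs(); im,d=optics.get_image("wrist"); np.savez("pics/wrist1.npz",im=im,d=d,tp=o["tool_pos"],tr=o["tool_rot"]); cv2.imwrite("pics/wrist1.png",im[:,:,::-1])
K,E=T("wrist",o);C=cloud(d,K,E);H,S,V=cv2.split(cv2.cvtColor(im,cv2.COLOR_RGB2HSV))
red=(d>0)&((H<6)|(H>174))&(S>130)&(C[...,2]>.07)&(C[...,2]<.14)
for s in(C[...,1]>-.2,C[...,1]<-.2):
    P=C[red&s]; print(len(P),P.mean(0) if len(P) else 0,np.percentile(P,[2,98],axis=0).round(4) if len(P) else 0)
E
```

```text
roll -0.3618 shift mm [-377.7 -669.4   30.9] tilt [-0.0009 -0.0017]
0 0 0
0 0 0$[0]: bad value
$[0]: bad value
```

View pics/wrist1.png

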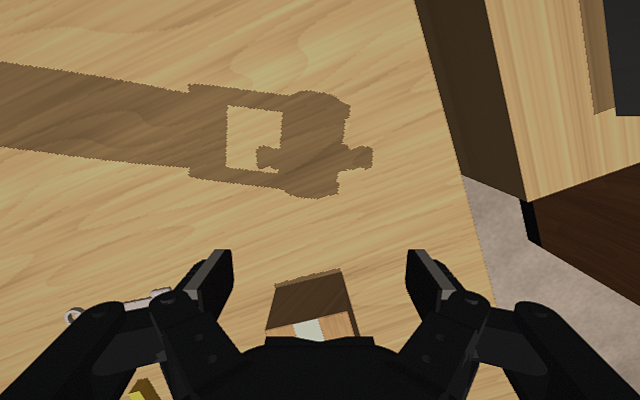

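The picture shows the gripper still at its start: carton at (315,310), fingers at the sides. The call was refused, so the rows probably need all four keys.

```bash
python3 -m handwheel '[{"tx":0,"ty":0,"tz":-35,"roll":-0.1},{"tx":0,"ty":0,"tz":-35,"roll":-0.1},{"tx":0,"ty":0,"tz":-30,"roll":-0.1},{"tx":-16,"ty":-28,"tz":0,"roll":-0.062},{"tx":-16,"ty":-28,"tz":0,"roll":0},{"tx":-16,"ty":-28,"tz":0,"roll":0},{"tx":-16,"ty":-28,"tz":0,"roll":0},{"tx":-16,"ty":-28,"tz":0,"roll":0},{"tx":-16,"ty":-28,"tz":0,"roll":0},{"tx":-16,"ty":-28,"tz":0,"roll":0},{"tx":-16,"ty":-28,"tz":0,"roll":0},{"tx":-16,"ty":-28,"tz":0,"roll":0}]' 0 30
```

```text
t: 1.15
tool_pos: [0.3707, 0.3224, 0.331]
tool_rot: [-0.032, -3.141, 0.0]
contact_force: [0.5, 0.7, 0.2]
opening: -0.0002
grip_force: 0.0
```

```bash
python3 -m handwheel '[{"tx":-16,"ty":-28,"tz":0,"roll":0},{"tx":-16,"ty":-28,"tz":0,"roll":0},{"tx":-16,"ty":-28,"tz":0,"roll":0},{"tx":-16,"ty":-28,"tz":0,"roll":0},{"tx":-16,"ty":-28,"tz":0,"roll":0},{"tx":-16,"ty":-28,"tz":0,"roll":0},{"tx":-16,"ty":-28,"tz":0,"roll":0},{"tx":-16,"ty":-28,"tz":0,"roll":0},{"tx":-16,"ty":-28,"tz":0,"roll":0},{"tx":-16,"ty":-28,"tz":0,"roll":0},{"tx":-16,"ty":-28,"tz":0,"roll":0},{"tx":0,"ty":0,"tz":0,"roll":0}]' ; cat > look.py <<'E'
from h import *
import sys
o=ctrl.get_obs(); im,d=optics.get_image("wrist"); k=sys.argv[1]; np.savez(f"pics/wrist{k}.npz",im=im,d=d); cv2.imwrite(f"pics/wrist{k}.png",im[:,:,::-1])
K,E=T("wrist",o);C=cloud(d,K,E);H,S,V=cv2.split(cv2.cvtColor(im,cv2.COLOR_RGB2HSV))
red=(d>0)&((H<6)|(H>174))&(S>130)&(C[...,2]>.03)&(C[...,2]<.14)&(C[...,0]>.5)&(C[...,0]<.68)&(C[...,1]<0)
for s in(C[...,1]>-.2,C[...,1]<-.2):
    P=C[red&s]; print("red",len(P),np.percentile(P,[2,50,98],axis=0).round(4) if len(P) else 0)
rim=(d>0)&(H>105)&(H<125)&(S>120)&(abs(C[...,2]-.08)<.006)&(C[...,0]>.5)&(C[...,0]<.7)&(C[...,1]<0)
if rim.sum()>9: print("rim",rim.sum(),np.percentile(C[rim],[1,50,99],axis=0).round(4),cv2.minAreaRect((C[rim][:,:2]*1000).astype(np.float32)))
E
python3 look.py 2; python3 - <<'E'
from h import *
c=np.array([.5945,-.211]);u=np.array([.02,1.])
to([*(c+.113*u),.10],np.radians(88.8))
E
```

```text
t: 2.15
tool_pos: [0.5413, 0.0081, 0.3302]
tool_rot: [-0.041, -3.14, 0.003]
contact_force: [1.0, 0.8, -0.1]
opening: 0.0003
grip_force: 0.0
red 266 [[ 0.5796 -0.0896  0.0721]
 [ 0.5937 -0.0712  0.1191]
 [ 0.6121 -0.07    0.1262]]
red 769 [[ 0.5751 -0.3508  0.0879]
 [ 0.5906 -0.3458  0.1101]
 [ 0.6068 -0.3436  0.1258]]
rim 4979 [[ 0.5585 -0.3355  0.0747]
 [ 0.5926 -0.2002  0.0799]
 [ 0.6279 -0.0837  0.0826]] ((592.6190185546875, -212.22740173339844), (263.3914489746094, 74.09678649902344), 87.942626953125)
roll -0.0038 shift mm [ -59.1 -107.   230.2] tilt [-0.0019  0.    ]
```

View pics/wrist2.png

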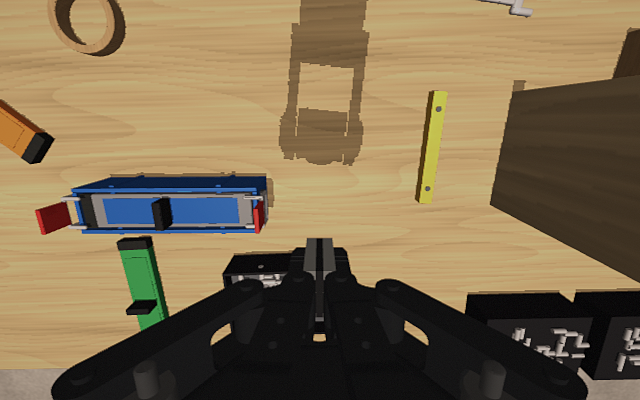

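The wrist view shows the whole case, with tabs at (258,217) and (53,217), handle at (162,213) and rubber foot at (88,211). The stop is at (431,147) and the panel at right. Positions agree with the overhead cameras, so I go for the left clip.

```bash
python3 -m handwheel '[{"tx":-11,"ty":-22,"tz":30,"roll":0},{"tx":-11,"ty":-22,"tz":30,"roll":0},{"tx":-11,"ty":-22,"tz":30,"roll":0},{"tx":-11,"ty":-22,"tz":30,"roll":0},{"tx":-12,"ty":-20,"tz":30,"roll":0},{"tx":0,"ty":0,"tz":30,"roll":0},{"tx":0,"ty":0,"tz":25,"roll":0},{"tx":0,"ty":0,"tz":22,"roll":0},{"tx":0,"ty":0,"tz":0,"roll":0}]'
```

```text
t: 2.95
tool_pos: [0.5895, -0.0947, 0.0981]
tool_rot: [-0.031, -3.131, -0.005]
contact_force: [-1.1, 0.1, -1.1]
opening: -0.0001
grip_force: 0.0
```

```bash
python3 -m handwheel '[{"tx":0,"ty":7,"tz":0,"roll":0},{"tx":0,"ty":12,"tz":1,"roll":0},{"tx":0,"ty":11,"tz":4,"roll":0},{"tx":0,"ty":10,"tz":6,"roll":0},{"tx":0,"ty":8,"tz":8,"roll":0},{"tx":0,"ty":6,"tz":10,"roll":0},{"tx":0,"ty":3,"tz":11,"roll":0},{"tx":0,"ty":0,"tz":0,"roll":0},{"tx":0,"ty":0,"tz":-25,"roll":0},{"tx":0,"ty":0,"tz":-35,"roll":0},{"tx":0,"ty":-20,"tz":-35,"roll":0},{"tx":0,"ty":0,"tz":0,"roll":0}]'; python3 look.py 3
python3 - <<'E'
from h import *
c=np.array([.593,-.211]);u=np.array([.013,1.])
to([*(c-.113*u),.102],np.radians(89.2))
E
```

```text
t: 3.95
tool_pos: [0.5983, -0.0629, 0.167]
tool_rot: [0.035, 3.13, -0.007]
contact_force: [1.1, 0.2, 1.6]
opening: 0.0001
grip_force: 0.0
red 1584 [[ 0.5811 -0.0436  0.0606]
 [ 0.5966 -0.0251  0.0627]
 [ 0.6132 -0.007   0.0648]]
red 8 [[ 0.571  -0.3006  0.0731]
 [ 0.6101 -0.2041  0.0836]
 [ 0.6125 -0.2033  0.1048]]
rim 14328 [[ 0.559  -0.3292  0.0749]
 [ 0.5937 -0.1903  0.08  ]
 [ 0.6284 -0.0818  0.0823]] ((594.0805053710938, -208.78271484375), (256.29815673828125, 74.29991149902344), 88.75450897216797)
roll -0.0086 shift mm [   2.3 -262.1   62.4] tilt [ 0.0075 -0.0024]
```

Left clip is open, at about π/2 rad: tab flat at z 0.063. Now the right one.

```bash
python3 -m handwheel '[{"tx":0,"ty":-37,"tz":0,"roll":0},{"tx":0,"ty":-37,"tz":0,"roll":0},{"tx":0,"ty":-37,"tz":0,"roll":0},{"tx":0,"ty":-37,"tz":0,"roll":0},{"tx":0,"ty":-37,"tz":0,"roll":0},{"tx":1,"ty":-37,"tz":0,"roll":0},{"tx":1,"ty":-37,"tz":0,"roll":0},{"tx":0,"ty":0,"tz":20,"roll":0},{"tx":0,"ty":0,"tz":22,"roll":0},{"tx":0,"ty":0,"tz":22,"roll":0},{"tx":0,"ty":0,"tz":0,"roll":0}]'
```

```text
t: 4.92
tool_pos: [0.5826, -0.3165, 0.0869]
tool_rot: [-0.034, -3.13, -0.012]
contact_force: [-1.0, -0.3, -1.8]
opening: 0.0001
grip_force: 0.0
```

```bash
python3 -m handwheel '[{"tx":0,"ty":-8,"tz":0,"roll":0},{"tx":0,"ty":-12,"tz":1,"roll":0},{"tx":0,"ty":-11,"tz":4,"roll":0},{"tx":0,"ty":-10,"tz":6,"roll":0},{"tx":0,"ty":-8,"tz":8,"roll":0},{"tx":0,"ty":-6,"tz":10,"roll":0},{"tx":0,"ty":-3,"tz":11,"roll":0},{"tx":0,"ty":0,"tz":0,"roll":0},{"tx":0,"ty":0,"tz":-25,"roll":0},{"tx":0,"ty":0,"tz":-35,"roll":0},{"tx":0,"ty":20,"tz":-35,"roll":0},{"tx":0,"ty":0,"tz":-10,"roll":0}]' 60; python3 look.py 4
python3 - <<'E'
from h import *
to([.593,-.211,.18],np.radians(89.0))
to([.593,-.211,.08],np.radians(89.0))
E
```

```text
t: 5.92
tool_pos: [0.5891, -0.3577, 0.1677]
tool_rot: [0.031, 3.133, -0.01]
contact_force: [0.6, -0.6, 0.8]
opening: 0.0601
grip_force: 0.0
red 0 0
red 1723 [[ 0.5741 -0.4106  0.0678]
 [ 0.5895 -0.393   0.0735]
 [ 0.6064 -0.3744  0.079 ]]
rim 14303 [[ 0.5585 -0.3376  0.0748]
 [ 0.5931 -0.2205  0.08  ]
 [ 0.628  -0.09    0.0823]] ((593.9443359375, -211.8451385498047), (254.09344482421875, 74.53749084472656), 89.08014678955078)
roll -0.0025 shift mm [ -1.3 147.8 -13.1] tilt [ 0.0092 -0.0078]
roll -0.0025 shift mm [ -0.4 148.6  86.9] tilt [ 0.0092 -0.0078]
```

Right clip is at about 1.38 rad, open. Now the handle.

```bash
python3 -m handwheel '[{"tx":0,"ty":30,"tz":0,"roll":0},{"tx":0,"ty":30,"tz":0,"roll":0},{"tx":0,"ty":30,"tz":0,"roll":0},{"tx":-1,"ty":30,"tz":0,"roll":0},{"tx":0,"ty":28,"tz":0,"roll":0},{"tx":0,"ty":0,"tz":20,"roll":0},{"tx":0,"ty":0,"tz":20,"roll":0},{"tx":0,"ty":0,"tz":15,"roll":0},{"tx":0,"ty":0,"tz":10,"roll":0},{"tx":0,"ty":0,"tz":0,"roll":0},{"tx":0,"ty":0,"tz":0,"roll":0}]' 60 40; python3 - <<'E'
from h import *
to([.593,-.211,.084],np.radians(89.0))
E
```

```text
t: 6.88
tool_pos: [0.5897, -0.2092, 0.0939]
tool_rot: [-0.034, -3.139, -0.001]
contact_force: [-0.3, 1.2, -0.1]
opening: 0.06
grip_force: 0.0
roll -0.0039 shift mm [-3.3 -1.8  9.9] tilt [-0.002   0.0007]
```

```bash
python3 -m handwheel '[{"tx":-3,"ty":-2,"tz":9,"roll":0},{"tx":0,"ty":0,"tz":0,"roll":0},{"tx":0,"ty":0,"tz":0,"roll":0}]' 60; python3 -m handwheel '[{"tx":0,"ty":0,"tz":0,"roll":0},{"tx":0,"ty":0,"tz":0,"roll":0},{"tx":0,"ty":0,"tz":0,"roll":0},{"tx":0,"ty":0,"tz":0,"roll":0},{"tx":0,"ty":0,"tz":0,"roll":0},{"tx":0,"ty":0,"tz":0,"roll":0}]' 0 60
```

```text
t: 7.13
tool_pos: [0.5936, -0.2113, 0.0865]
tool_rot: [0.033, 3.141, -0.0]
contact_force: [-0.3, 0.5, 0.1]
opening: 0.0601
grip_force: 0.0
t: 7.63
tool_pos: [0.5936, -0.211, 0.0869]
tool_rot: [0.033, 3.141, -0.001]
contact_force: [-0.9, 0.2, 2.1]
opening: 0.0105
grip_force: 62.2
```

```bash
python3 -m handwheel '[{"tx":0,"ty":0,"tz":-6,"roll":0},{"tx":0,"ty":0,"tz":-10,"roll":0},{"tx":0,"ty":0,"tz":-12,"roll":0},{"tx":0,"ty":0,"tz":-15,"roll":0},{"tx":0,"ty":0,"tz":-15,"roll":0},{"tx":0,"ty":0,"tz":-15,"roll":0},{"tx":0,"ty":0,"tz":-15,"roll":0},{"tx":0,"ty":0,"tz":-10,"roll":0},{"tx":0,"ty":0,"tz":0,"roll":0}]'; python3 - <<'E'
from h import *
im,d=load("top");K,E=T("top");C=cloud(d,K,E)
for n,(u,v) in dict(tape_l=(410,277),tape_t=(424,263),spanR=(278,290),spanT=(252,286),orangeTL=(458,217),case_bot=(392,207),stopbot=(266,246)).items(): print(n,C[v,u].round(3))
to([.45,-.05,.18],np.radians(89.0))
E
```

```text
t: 8.38
tool_pos: [0.595, -0.2117, 0.1887]
tool_rot: [0.033, 3.136, -0.004]
contact_force: [0.8, -0.5, -1.1]
opening: 0.0108
grip_force: 61.7
tape_l [ 0.332 -0.267  0.01 ]
tape_t [ 0.375 -0.312  0.017]
spanR [0.302 0.147 0.015]
spanT [0.316 0.229 0.01 ]
orangeTL [ 0.518 -0.431  0.001]
case_bot [ 0.557 -0.223 -0.005]
stopbot [0.441 0.183 0.016]
roll -0.0034 shift mm [147.9 159.2   7.4] tilt [ 0.0057 -0.0029]
```

```bash
python3 -m handwheel '[{"tx":25,"ty":26,"tz":0,"roll":0},{"tx":25,"ty":27,"tz":0,"roll":0},{"tx":25,"ty":27,"tz":0,"roll":0},{"tx":25,"ty":27,"tz":0,"roll":0},{"tx":25,"ty":27,"tz":20,"roll":0},{"tx":23,"ty":25,"tz":30,"roll":0},{"tx":0,"ty":0,"tz":30,"roll":0},{"tx":0,"ty":0,"tz":30,"roll":0},{"tx":0,"ty":0,"tz":25,"roll":0},{"tx":0,"ty":0,"tz":10,"roll":0},{"tx":0,"ty":0,"tz":0,"roll":0},{"tx":0,"ty":0,"tz":0,"roll":0}]'; python3 - <<'E'
from h import *
im,d=optics.get_image("top"); cv2.imwrite("pics/top5.png",im[120:300,220:460,::-1].repeat(3,0).repeat(3,1))
E
```

```text
t: 9.38
tool_pos: [0.4506, -0.0511, 0.042]
tool_rot: [-0.033, -3.141, -0.0]
contact_force: [0.6, -1.0, -1.7]
opening: 0.0104
grip_force: 61.5
```

View pics/top5.png

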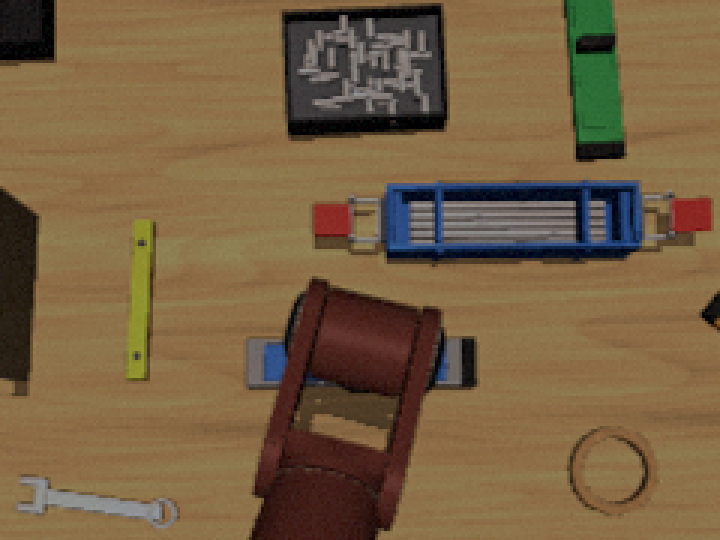

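The lid is out of the case and held level over the bench at (360,360), foot to the right at (468,362). Both clips are folded out at (332,218) and (690,213). I lower it the rest of the way.

```bash
python3 -m handwheel '[{"tx":0,"ty":0,"tz":8,"roll":0},{"tx":0,"ty":0,"tz":4,"roll":0},{"tx":0,"ty":0,"tz":2,"roll":0},{"tx":0,"ty":0,"tz":1,"roll":0},{"tx":0,"ty":0,"tz":0,"roll":0},{"tx":0,"ty":0,"tz":0,"roll":0}]'
```

```text
t: 9.93
tool_pos: [0.4508, -0.0511, 0.027]
tool_rot: [0.033, 3.141, -0.0]
contact_force: [-0.5, -0.6, -1.2]
opening: 0.0106
grip_force: 61.8
```

```bash
python3 -m handwheel '[{"tx":0,"ty":0,"tz":1,"roll":0},{"tx":0,"ty":0,"tz":0,"roll":0}]'; python3 -m handwheel '[{"tx":0,"ty":0,"tz":0,"roll":0},{"tx":0,"ty":0,"tz":0,"roll":0},{"tx":0,"ty":0,"tz":0,"roll":0},{"tx":0,"ty":0,"tz":-15,"roll":0},{"tx":0,"ty":0,"tz":-35,"roll":0},{"tx":0,"ty":0,"tz":-35,"roll":0},{"tx":0,"ty":0,"tz":-35,"roll":0},{"tx":0,"ty":0,"tz":-35,"roll":0},{"tx":0,"ty":0,"tz":0,"roll":0}]' 40; cat > lid.py <<'E'
from h import *
import sys
k=sys.argv[1]
o=ctrl.get_obs(); im,d=optics.get_image("wrist"); np.savez(f"pics/wrist{k}.npz",im=im,d=d,tp=o["tool_pos"],tr=o["tool_rot"]); cv2.imwrite(f"pics/wrist{k}.png",im[:,:,::-1])
K,E=T("wrist",o);C=cloud(d,K,E)
m=(d>0)&(abs(C[...,2]-.018)<.005)&(abs(C[...,0]-.45)<.07)&(C[...,1]>-.22)&(C[...,1]<.12)
P=(C[m][:,:2]*1000).astype(np.float32)
print(len(P),cv2.minAreaRect(P),np.median(C[m][:,2]))
E
python3 lid.py 5; python3 -c "
from h import *
print(ctrl.get_obs()['q'].round(2))"
```

```text
t: 10.1
tool_pos: [0.4509, -0.0511, 0.0269]
tool_rot: [-0.033, -3.141, -0.0]
contact_force: [-3.5, 0.4, 6.9]
opening: 0.0105
grip_force: 62.6
t: 10.85
tool_pos: [0.455, -0.0522, 0.1896]
tool_rot: [0.032, 3.127, -0.006]
contact_force: [1.0, -0.8, 1.1]
opening: 0.0402
grip_force: 0.0
9375 ((451.462646484375, -50.604713439941406), (240.5553436279297, 50.43909454345703), 88.89268493652344) 0.01944799166198463
[-0.28 -0.35  2.05 -0.    1.43 -1.83]
```

```bash
python3 -m handwheel '[{"tx":0,"ty":0,"tz":0,"roll":0.12},{"tx":0,"ty":0,"tz":0,"roll":0.12},{"tx":0,"ty":0,"tz":0,"roll":0.12},{"tx":0,"ty":0,"tz":0,"roll":0.12},{"tx":0,"ty":0,"tz":0,"roll":0.12},{"tx":0,"ty":0,"tz":0,"roll":0.12},{"tx":0,"ty":0,"tz":0,"roll":0.12},{"tx":0,"ty":0,"tz":0,"roll":0.12},{"tx":0,"ty":0,"tz":0,"roll":0.12},{"tx":0,"ty":0,"tz":0,"roll":0.12},{"tx":0,"ty":0,"tz":0,"roll":0.12},{"tx":0,"ty":0,"tz":0,"roll":0.12}]' 80; python3 - <<'E'
from h import *
to([.453,.0375,.02],np.radians(-1.1))
E
```

```text
t: 11.9
tool_pos: [0.4498, -0.0508, 0.179]
tool_rot: [-2.101, -2.332, 0.002]
contact_force: [-0.2, -0.1, 0.7]
opening: 0.0796
grip_force: 0.0
roll 0.1232 shift mm [ 88.2   1.9 159.1] tilt [-0.0025  0.0007]
```

```bash
python3 -m handwheel '[{"tx":0,"ty":0,"tz":0,"roll":0.121},{"tx":30,"ty":1,"tz":10,"roll":0},{"tx":30,"ty":0,"tz":20,"roll":0},{"tx":28,"ty":0,"tz":25,"roll":0},{"tx":0,"ty":0,"tz":30,"roll":0},{"tx":0,"ty":0,"tz":30,"roll":0},{"tx":0,"ty":0,"tz":24,"roll":0},{"tx":0,"ty":0,"tz":10,"roll":0},{"tx":0,"ty":0,"tz":0,"roll":0},{"tx":0,"ty":0,"tz":0,"roll":0},{"tx":0,"ty":0,"tz":0,"roll":0}]' 78;  python3 - <<'E'
from h import *
to([.453,.0375,.001],np.radians(-1.1))
E
```

```text
t: 12.82
tool_pos: [0.4538, 0.0367, 0.0333]
tool_rot: [2.233, 2.207, 0.003]
contact_force: [0.8, 0.2, 1.5]
opening: 0.0782
grip_force: 0.0
roll 0.0079 shift mm [ 0.7 -0.9 32.3] tilt [ 0.0025 -0.0002]
```

```bash
python3 -m handwheel '[{"tx":1,"ty":-1,"tz":12,"roll":0.007},{"tx":0,"ty":0,"tz":12,"roll":0},{"tx":0,"ty":0,"tz":6,"roll":0},{"tx":0,"ty":0,"tz":2,"roll":0},{"tx":0,"ty":0,"tz":0,"roll":0},{"tx":0,"ty":0,"tz":0,"roll":0}]';  python3 -m handwheel '[{"tx":0,"ty":0,"tz":0,"roll":0},{"tx":0,"ty":0,"tz":0,"roll":0},{"tx":0,"ty":0,"tz":0,"roll":0},{"tx":0,"ty":0,"tz":0,"roll":0},{"tx":0,"ty":0,"tz":0,"roll":0}]' 40 20
```

```text
t: 13.32
tool_pos: [0.4524, 0.0379, 0.0008]
tool_rot: [2.241, 2.2, 0.002]
contact_force: [-0.8, 0.2, -0.0]
opening: 0.078
grip_force: 0.0
t: 13.73
tool_pos: [0.4523, 0.0379, 0.0006]
tool_rot: [2.241, 2.201, 0.001]
contact_force: [0.4, 0.2, 4.5]
opening: 0.0494
grip_force: 21.7
```

```bash
python3 -m handwheel '[{"tx":-1,"ty":0,"tz":-9,"roll":0},{"tx":-1,"ty":0,"tz":-9,"roll":0},{"tx":-1,"ty":0,"tz":-9,"roll":0},{"tx":-2,"ty":0,"tz":-9,"roll":0},{"tx":-2,"ty":0,"tz":-9,"roll":0},{"tx":-3,"ty":0,"tz":-9,"roll":0},{"tx":-3,"ty":0,"tz":-9,"roll":0},{"tx":-3,"ty":0,"tz":-8,"roll":0},{"tx":0,"ty":0,"tz":0,"roll":0},{"tx":0,"ty":0,"tz":0,"roll":0}]'; python3 - <<'E'
from h import *
im,d=optics.get_image("scene"); np.savez("pics/scene6.npz",im=im,d=d); cv2.imwrite("pics/scene6.png",cv2.resize(im[80:240,220:440,::-1],None,fx=3,fy=3))
K,E=T("scene");C=cloud(d,K,E)
m=(d>0)&(abs(C[...,0]-.452)<.028)&(C[...,2]>.004)
for y in np.arange(-.2,.06,.02):
    P=C[m&(abs(C[...,1]-y)<.005)]; print(y.round(2),len(P),np.percentile(P[:,2],[20,50,80]).round(3) if len(P) else 0)
E
```

```text
t: 14.57
tool_pos: [0.4518, 0.0217, 0.0716]
tool_rot: [2.241, 2.2, 0.002]
contact_force: [0.3, -0.1, -1.9]
opening: 0.0498
grip_force: 21.2
-0.2 4 [0.005 0.005 0.006]
-0.18 49 [0.077 0.086 0.087]
-0.16 47 [0.081 0.086 0.088]
-0.14 45 [0.081 0.086 0.088]
-0.12 43 [0.083 0.086 0.09 ]
-0.1 46 [0.081 0.087 0.089]
-0.08 46 [0.081 0.087 0.09 ]
-0.06 51 [0.086 0.09  0.109]
-0.04 97 [0.087 0.347 0.375]
-0.02 132 [0.088 0.358 0.395]
-0.0 159 [0.09  0.28  0.385]
0.02 73 [0.313 0.383 0.389]
0.04 123 [0.089 0.278 0.387]
```

View pics/scene6.png

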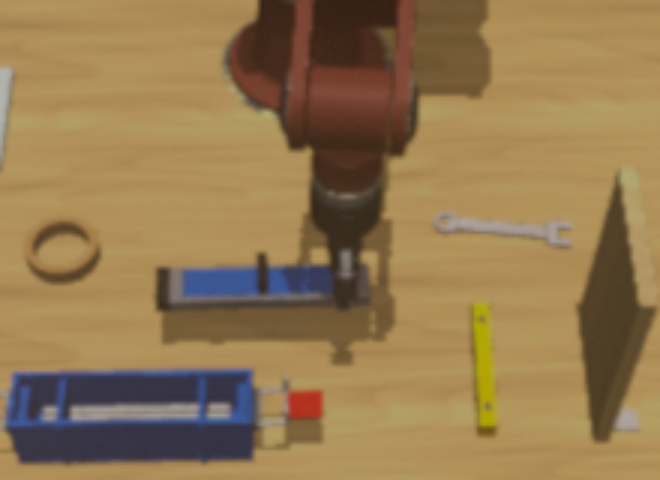

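The lid came up level at (260,290): the pads hold it against its weight without pivoting. I lower it back to the bench, weaken the hold by commanding an opening close to its width, and read the grip force.

```bash
python3 -m handwheel '[{"tx":3,"ty":0,"tz":20,"roll":0},{"tx":4,"ty":0,"tz":20,"roll":0},{"tx":4,"ty":0,"tz":18,"roll":0},{"tx":4,"ty":0,"tz":8,"roll":0},{"tx":1,"ty":0,"tz":5,"roll":0},{"tx":0,"ty":0,"tz":0,"roll":0},{"tx":0,"ty":0,"tz":0,"roll":0}]' - 20;  python3 -m handwheel '[{"tx":0,"ty":0,"tz":0,"roll":0},{"tx":0,"ty":0,"tz":0,"roll":0},{"tx":0,"ty":0,"tz":0,"roll":0}]' 49;python3 -m handwheel '[{"tx":0,"ty":0,"tz":0,"roll":0},{"tx":0,"ty":0,"tz":0,"roll":0},{"tx":0,"ty":0,"tz":0,"roll":0}]' 49.6
```

```text
t: 15.2
tool_pos: [0.4517, 0.0381, 0.0001]
tool_rot: [-2.241, -2.201, 0.001]
contact_force: [-2.2, 1.2, 0.9]
opening: 0.0492
grip_force: 22.8
t: 15.45
tool_pos: [0.4517, 0.0381, 0.0001]
tool_rot: [-2.241, -2.201, -0.0]
contact_force: [-1.1, 1.7, 1.6]
opening: 0.0497
grip_force: 23.0
t: 15.7
tool_pos: [0.4517, 0.0381, 0.0001]
tool_rot: [-2.241, -2.201, -0.001]
contact_force: [-2.0, 1.8, 3.4]
opening: 0.0498
grip_force: 15.7
```

```bash
python3 -m handwheel '[{"tx":0,"ty":0,"tz":0,"roll":0},{"tx":0,"ty":0,"tz":0,"roll":0},{"tx":0,"ty":0,"tz":0,"roll":0}]' 49.8; python3 -m handwheel '[{"tx":0,"ty":0,"tz":-8,"roll":0},{"tx":-1,"ty":0,"tz":-8,"roll":0},{"tx":-1,"ty":0,"tz":-8,"roll":0},{"tx":-1,"ty":0,"tz":-8,"roll":0},{"tx":0,"ty":0,"tz":0,"roll":0},{"tx":0,"ty":0,"tz":0,"roll":0}]'; cat > prof.py <<'E'
from h import *
o=ctrl.get_obs();im,d=optics.get_image("scene");K,E=T("scene");C=cloud(d,K,E)
H,S,V=cv2.split(cv2.cvtColor(im,cv2.COLOR_RGB2HSV))
x=o["tool_pos"][0];y=o["tool_pos"][1]
m=(d>0)&(abs(C[...,0]-x)<.022)&(C[...,2]>.004)&(H>105)&(H<125)&(S>110)&(C[...,1]<y)&(C[...,1]>y-.25)
P=C[m]; a=np.polyfit(P[:,1],P[:,2],1); r=P[:,2]-np.polyval(a,P[:,1]); P=P[abs(r)<.006]
q=P[:,1:]-P[:,1:].mean(0); w=np.linalg.svd(q,full_matrices=False)[2][0]
print(len(P),"tilt deg",np.degrees(np.arctan2(w[1]*np.sign(w[0]),abs(w[0]))).round(1),"top-panel centre",P.mean(0).round(4),"y",np.percentile(P[:,1],[1,99]).round(3),"z",np.percentile(P[:,2],[1,99]).round(3))
E
python3 prof.py
```

```text
t: 15.95
tool_pos: [0.4517, 0.0381, 0.0]
tool_rot: [2.242, 2.201, 0.001]
contact_force: [-1.1, 1.2, 3.6]
opening: 0.0502
grip_force: 8.6
t: 16.45
tool_pos: [0.4526, 0.0347, 0.033]
tool_rot: [2.239, 2.2, 0.003]
contact_force: [-0.2, 0.7, -1.4]
opening: 0.0497
grip_force: 7.4
212 tilt deg 9.1 top-panel centre [ 0.4508 -0.0849  0.0323] y [-0.14  -0.005] z [0.02  0.046]
```

It pivots now (9°). I carry on along the arc about the foot.

```bash
python3 -m handwheel '[{"tx":-2.5,"ty":0,"tz":-9.5,"roll":0},{"tx":-2.5,"ty":0,"tz":-9.5,"roll":0},{"tx":-3,"ty":0,"tz":-9.5,"roll":0},{"tx":-3,"ty":0,"tz":-9,"roll":0},{"tx":-4,"ty":0,"tz":-8,"roll":0},{"tx":-4,"ty":0,"tz":-8,"roll":0},{"tx":-4,"ty":0,"tz":-8,"roll":0},{"tx":-5,"ty":0,"tz":-8,"roll":0},{"tx":0,"ty":0,"tz":0,"roll":0}]'; python3 prof.py; python3 -m handwheel '[{"tx":-5.5,"ty":0,"tz":-7.2,"roll":0},{"tx":-5.5,"ty":0,"tz":-7.2,"roll":0},{"tx":-5.5,"ty":0,"tz":-7.2,"roll":0},{"tx":-5.5,"ty":0,"tz":-7.2,"roll":0},{"tx":-6.7,"ty":0,"tz":-6.2,"roll":0},{"tx":-6.7,"ty":0,"tz":-6.2,"roll":0},{"tx":-6.7,"ty":0,"tz":-6,"roll":0},{"tx":-6.7,"ty":0,"tz":-6,"roll":0},{"tx":0,"ty":0,"tz":0,"roll":0}]'; python3 prof.py
```

```text
t: 17.25
tool_pos: [0.4523, 0.006, 0.1036]
tool_rot: [2.24, 2.198, 0.003]
contact_force: [0.9, 1.2, -0.5]
opening: 0.0496
grip_force: 7.3
156 tilt deg 29.7 top-panel centre [ 0.4508 -0.1048  0.0575] y [-0.149 -0.034] z [0.031 0.099]
t: 18.05
tool_pos: [0.4509, -0.0433, 0.1562]
tool_rot: [2.241, 2.198, 0.001]
contact_force: [-0.9, -0.4, -0.6]
opening: 0.05
grip_force: 7.5
54 tilt deg 50.0 top-panel centre [ 0.4509 -0.1368  0.0649] y [-0.158 -0.082] z [0.038 0.128]
```

```bash
python3 -m handwheel '[{"tx":-7.7,"ty":0,"tz":-5.3,"roll":0},{"tx":-7.7,"ty":0,"tz":-5.1,"roll":0},{"tx":-7.7,"ty":0,"tz":-4.7,"roll":0},{"tx":-7.7,"ty":0,"tz":-4.4,"roll":0},{"tx":-8,"ty":0,"tz":-4,"roll":0},{"tx":-8,"ty":0,"tz":-3.6,"roll":0},{"tx":-8,"ty":0,"tz":-3.2,"roll":0},{"tx":-8,"ty":0,"tz":-2.7,"roll":0},{"tx":-8,"ty":0,"tz":-2.3,"roll":0},{"tx":0,"ty":0,"tz":0,"roll":0},{"tx":0,"ty":0,"tz":0,"roll":0}]'; python3 -m handwheel '[{"tx":0,"ty":0,"tz":0,"roll":0},{"tx":0,"ty":0,"tz":0,"roll":0},{"tx":0,"ty":0,"tz":0,"roll":0}]' 40 40; python3 - <<'E'
from h import *
o=ctrl.get_obs();im,d=optics.get_image("top");np.savez("pics/top7.npz",im=im,d=d);im,d=optics.get_image("scene");np.savez("pics/scene7.npz",im=im,d=d)
cv2.imwrite("pics/scene7.png",cv2.resize(im[60:240,220:440,::-1],None,fx=3,fy=3))
for n in("top","scene"):
    im,d=load(n,7);K,E=T(n);C=cloud(d,K,E)
    m=(d>0)&(abs(C[...,0]-.4515)<.03)&(C[...,1]<-.08)&(C[...,1]>-.25)&(C[...,2]>.005)&(C[...,2]<.24)
    P=C[m]
    for z in np.arange(.01,.24,.02):
        q=P[abs(P[:,2]-z)<.006]
        if len(q): print(n,round(z,2),len(q),np.percentile(q[:,1],[3,50,97]).round(4),np.percentile(q[:,0],[3,97]).round(4))
E
```

```text
t: 19.02
tool_pos: [0.4488, -0.113, 0.1898]
tool_rot: [-2.242, -2.2, -0.0]
contact_force: [-0.1, -0.5, -1.4]
opening: 0.0497
grip_force: 8.2
t: 19.27
tool_pos: [0.4487, -0.1122, 0.1895]
tool_rot: [-2.24, -2.202, 0.0]
contact_force: [0.2, 0.4, -2.2]
opening: 0.0492
grip_force: 43.8
top 0.01 6 [-0.2491 -0.2336 -0.0899] [0.4281 0.4719]
top 0.23 2 [-0.0918 -0.0892 -0.0866] [0.4265 0.429 ]
scene 0.01 43 [-0.2477 -0.1814 -0.0855] [0.4222 0.4759]
scene 0.03 27 [-0.1964 -0.1914 -0.1768] [0.4266 0.4772]
scene 0.05 27 [-0.1865 -0.182  -0.1674] [0.4324 0.4731]
scene 0.07 23 [-0.1775 -0.1735 -0.1589] [0.4301 0.4757]
scene 0.09 24 [-0.1694 -0.1636 -0.1508] [0.4431 0.4758]
scene 0.11 19 [-0.1589 -0.1504 -0.1393] [0.4666 0.4765]
scene 0.13 93 [-0.1755 -0.1561 -0.1318] [0.432  0.4746]
scene 0.15 28 [-0.1394 -0.1349 -0.1214] [0.4324 0.4755]
scene 0.17 28 [-0.131  -0.1243 -0.1082] [0.4399 0.4762]
scene 0.19 4 [-0.1213 -0.1042 -0.0979] [0.4721 0.4788]
scene 0.21 13 [-0.1219 -0.1    -0.0907] [0.4224 0.4797]
scene 0.23 38 [-0.0993 -0.0932 -0.087 ] [0.4291 0.4704]
```

View pics/scene7.png

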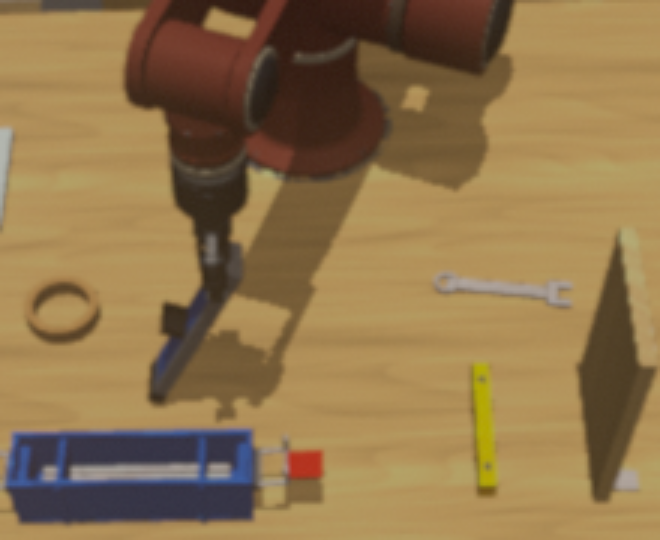

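The lid leans in the grip with the handle facing −y at (175,320) and the foot at (160,395). The tilt measures only about 65° because the foot slid in the last part of the arc. I press it down lightly and go on pivoting with the weak grip.

```bash
cat > tilt.py <<'E'
from h import *
import sys
x0=float(sys.argv[1]);ya,yb=map(float,sys.argv[2:4])
im,d=optics.get_image("scene");K,E=T("scene");C=cloud(d,K,E)
m=(d>0)&(abs(C[...,0]-x0)<.03)&(C[...,1]>ya)&(C[...,1]<yb)
P=C[m];Y=[];Z=[]
for z in (.03,.04,.05,.06,.07,.08,.145,.155,.165,.175):
    q=P[abs(P[:,2]-z)<.006]
    if len(q)>5: Y.append(np.percentile(q[:,1],8));Z.append(z)
a=np.polyfit(Z,Y,1); print("n",len(Z),"tilt",np.degrees(np.arctan2(1,a[0])).round(1),"top face y at z=7mm",np.polyval(a,.007).round(4),"resid mm",(1000*(np.array(Y)-np.polyval(a,Z))).round(1))
E
python3 tilt.py .4515 -.23 -.08
python3 -m handwheel '[{"tx":0,"ty":0,"tz":0,"roll":0},{"tx":0,"ty":0,"tz":0,"roll":0},{"tx":-2,"ty":0,"tz":4,"roll":0},{"tx":-2,"ty":0,"tz":4,"roll":0},{"tx":-5.4,"ty":0,"tz":-1.6,"roll":0},{"tx":-5.4,"ty":0,"tz":-1.6,"roll":0},{"tx":-5.4,"ty":0,"tz":-1.6,"roll":0},{"tx":-5.4,"ty":0,"tz":-1.6,"roll":0},{"tx":-5.4,"ty":0,"tz":-1.6,"roll":0},{"tx":0,"ty":0,"tz":0,"roll":0},{"tx":0,"ty":0,"tz":0,"roll":0}]' 49.8; python3 tilt.py .4515 -.26 -.08
```

```text
n 10 tilt 64.8 top face y at z=7mm -0.2066 resid mm [ 0.7  0.1  0.1 -0.4 -0.7  0.1 -0.4 -1.2  1.3  0.4]
t: 20.33
tool_pos: [0.4486, -0.1442, 0.1903]
tool_rot: [2.241, 2.2, 0.0]
contact_force: [1.6, 1.2, 4.7]
opening: 0.05
grip_force: 9.0
n 10 tilt 72.3 top face y at z=7mm -0.2066 resid mm [ 1.  -0.8 -0.2  1.2 -1.1 -0.4  1.1 -1.1 -0.3  0.7]
```

72°, foot unmoved. I firm up the grip and refine the stand pose from the stored images.

```bash
python3 -m handwheel '[{"tx":0,"ty":0,"tz":0,"roll":0},{"tx":0,"ty":0,"tz":0,"roll":0},{"tx":0,"ty":0,"tz":0,"roll":0},{"tx":0,"ty":0,"tz":-20,"roll":0},{"tx":0,"ty":0,"tz":-30,"roll":0},{"tx":0,"ty":0,"tz":0,"roll":0},{"tx":0,"ty":0,"tz":0,"roll":0}]' 40 40; python3 - <<'E'
from h import *
def line(P,n):
    vx,vy,a,b=cv2.fitLine((P[:,:2]*1000).astype(np.float32),cv2.DIST_HUBER,0,.01,.01).ravel()
    s=np.sign(vx);print(n,len(P),"dir deg",np.degrees(np.arctan2(vy*s,vx*s)).round(2),"y at x=.525:",(b+(525-a)*vy/vx).round(1),"x range",np.percentile(P[:,0],[1,99]).round(4))
for n,k in(("top",0),("scene",0),("wrist",2)):
    im,d=load(n,k);K,E=T(n,dict(tool_pos=[.5413,.0081,.3302],tool_rot=[-.041,-3.14,.003]));C=cloud(d,K,E)
    H,S,V=cv2.split(cv2.cvtColor(im,cv2.COLOR_RGB2HSV))
    y=(d>0)&(H>24)&(H<34)&(S>170)&(C[...,2]>.015)&(C[...,2]<.035)&(abs(C[...,0]-.52)<.12)&(abs(C[...,1]-.18)<.03)
    line(C[y],n+" stop mid"); 
    if n=="wrist":
        P=C[y];print(cv2.minAreaRect((P[:,:2]*1000).astype(np.float32)))
    b=(d>0)&(abs(C[...,0]-.525)<.1)&(abs(C[...,1]-.30)<.03)&(C[...,2]>.06)&(C[...,2]<.225)
    if b.sum()>50: line(C[b],n+" panel face"); print(np.percentile(C[b][:,1],[5,95]))
    t=(d>0)&(abs(C[...,0]-.525)<.13)&(abs(C[...,1]-.305)<.04)&(abs(C[...,2]-.25)<.006)
    if t.sum()>20: line(C[t],n+" panel top");print(cv2.minAreaRect((C[t][:,:2]*1000).astype(np.float32)))
E
```

```text
t: 20.97
tool_pos: [0.4486, -0.1438, 0.2403]
tool_rot: [2.24, 2.2, -0.0]
contact_force: [-1.2, -0.5, -1.5]
opening: 0.0492
grip_force: 42.6
top stop mid 273 dir deg -3.32 y at x=.525: 179.0 x range [0.443  0.6056]
top panel face 874 dir deg -3.47 y at x=.525: 297.1 x range [0.443  0.6197]
[0.2918884  0.30183741]
top panel top 465 dir deg -3.43 y at x=.525: 305.3 x range [0.4438 0.6202]
((532.35986328125, 305.0428466796875), (19.787586212158203, 178.03282165527344), 86.21603393554688)
scene stop mid 228 dir deg -3.61 y at x=.525: 179.3 x range [0.4432 0.6072]
scene panel face 811 dir deg -3.01 y at x=.525: 298.0 x range [0.4451 0.624 ]
[0.292465   0.30546256]
scene panel top 311 dir deg -3.15 y at x=.525: 305.8 x range [0.4461 0.6226]
((533.1315307617188, 305.9779968261719), (19.68242835998535, 180.748779296875), 86.68762969970703)
wrist stop mid 10 dir deg -3.18 y at x=.525: 171.5 x range [0.4782 0.607 ]
((542.1767578125, 170.58041381835938), (0.6376414895057678, 130.05296325683594), 86.97498321533203)
wrist panel face 18787 dir deg -3.38 y at x=.525: 298.6 x range [0.4434 0.6186]
[0.29346066 0.30311384]
```

```bash
python3 - <<'E'
from h import *
to([.5304,.2649,.26],np.radians(-3.4))
E
```

```text
roll 0.0415 shift mm [412.8  57.5 -20.1] tilt [ 0.0012 -0.0013]
```

```bash
python3 -m handwheel '[{"tx":0,"ty":0,"tz":-20,"roll":0.0415},{"tx":12,"ty":1.7,"tz":0,"roll":0},{"tx":20,"ty":2.8,"tz":0,"roll":0},{"tx":28,"ty":3.9,"tz":0,"roll":0},{"tx":28,"ty":3.9,"tz":0,"roll":0},{"tx":28,"ty":3.9,"tz":0,"roll":0},{"tx":28,"ty":3.9,"tz":0,"roll":0},{"tx":28,"ty":3.9,"tz":0,"roll":0},{"tx":28,"ty":3.9,"tz":0,"roll":0},{"tx":28,"ty":3.9,"tz":0,"roll":0},{"tx":28,"ty":3.9,"tz":0,"roll":0},{"tx":28,"ty":3.9,"tz":0,"roll":0}]'; python3 -m handwheel '[{"tx":28,"ty":3.9,"tz":0,"roll":0},{"tx":28,"ty":3.9,"tz":0,"roll":0},{"tx":28,"ty":3.9,"tz":0,"roll":0},{"tx":22,"ty":3,"tz":0,"roll":0},{"tx":14,"ty":2,"tz":0,"roll":0},{"tx":9,"ty":1,"tz":0,"roll":0},{"tx":0,"ty":0,"tz":0,"roll":0},{"tx":0,"ty":0,"tz":0,"roll":0},{"tx":0,"ty":0,"tz":0,"roll":0}]'; python3 tilt.py .53 .15 .28; python3 - <<'E'
from h import *
to([.5304,.2649,.26],np.radians(-3.4))
im,d=optics.get_image("scene");np.savez("pics/scene8.npz",im=im,d=d)
K,E=T("scene");C=cloud(d,K,E)
m=(d>0)&(abs(C[...,0]-.53)<.035)&(C[...,1]>.15)&(C[...,1]<.283)
P=C[m]
for z in np.arange(.03,.31,.02):
    q=P[abs(P[:,2]-z)<.006]
    if len(q): print(round(z,2),len(q),np.percentile(q[:,1],[5,50,95]).round(4),np.percentile(q[:,0],[5,95]).round(4))
E
```

```text
t: 21.97
tool_pos: [0.5035, 0.1388, 0.2566]
tool_rot: [-2.285, -2.153, 0.006]
contact_force: [0.8, -0.4, -1.8]
opening: 0.0494
grip_force: 42.7
t: 22.72
tool_pos: [0.5299, 0.2642, 0.2594]
tool_rot: [2.287, 2.153, -0.002]
contact_force: [-0.4, 0.4, -2.3]
opening: 0.0494
grip_force: 42.7
n 7 tilt 69.3 top face y at z=7mm 0.171 resid mm [-7.7  7.3  4.1  0.  -1.6 -1.4 -0.7]
roll -0.0014 shift mm [ 0.8  0.3 -0.3] tilt [-0.0002 -0.0006]
0.03 50 [0.1697 0.1798 0.1892] [0.4992 0.5616]
0.07 14 [0.2025 0.2062 0.2181] [0.5135 0.5533]
0.09 31 [0.2049 0.2084 0.2192] [0.5061 0.5545]
0.11 35 [0.2115 0.2149 0.2276] [0.5103 0.5536]
0.13 38 [0.2185 0.2213 0.2341] [0.51   0.5545]
0.15 30 [0.2243 0.2272 0.2397] [0.5172 0.5549]
0.17 27 [0.2295 0.2345 0.2462] [0.54   0.5561]
0.19 65 [0.2123 0.2356 0.2518] [0.5155 0.5547]
0.21 49 [0.218  0.2462 0.2575] [0.5107 0.5545]
0.23 48 [0.2496 0.2534 0.2661] [0.5088 0.5566]
0.25 36 [0.2557 0.2599 0.2711] [0.5117 0.5564]
0.27 29 [0.253  0.2625 0.2794] [0.502  0.5633]
0.29 21 [0.2508 0.2554 0.2718] [0.4992 0.5622]
0.31 10 [0.2495 0.2526 0.2559] [0.502  0.5634]
```

```bash
python3 -m handwheel '[{"tx":-3,"ty":0,"tz":5,"roll":0},{"tx":0,"ty":0,"tz":12,"roll":0},{"tx":0,"ty":0,"tz":14,"roll":0},{"tx":0,"ty":0,"tz":14,"roll":0},{"tx":0,"ty":0,"tz":10,"roll":0},{"tx":0,"ty":0,"tz":5,"roll":0},{"tx":0,"ty":0,"tz":0,"roll":0},{"tx":0,"ty":0,"tz":0,"roll":0}]'
```

```text
t: 23.48
tool_pos: [0.5297, 0.2623, 0.1993]
tool_rot: [-2.286, -2.154, 0.001]
contact_force: [0.9, -0.6, -1.7]
opening: 0.049
grip_force: 42.7
```

```bash
python3 -m handwheel '[{"tx":0,"ty":0,"tz":3,"roll":0},{"tx":0,"ty":0,"tz":2,"roll":0},{"tx":0,"ty":0,"tz":1,"roll":0},{"tx":0,"ty":0,"tz":0,"roll":0},{"tx":0,"ty":0,"tz":0,"roll":0}]'; python3 -m handwheel '[{"tx":0,"ty":0,"tz":1,"roll":0},{"tx":0,"ty":0,"tz":1,"roll":0},{"tx":0,"ty":0,"tz":0,"roll":0}]'; python3 - <<'E'
from h import *
im,d=optics.get_image("scene")
cv2.imwrite("pics/scene9.png",cv2.resize(im[100:240,330:480,::-1],None,fx=4,fy=4,interpolation=2))
E
```

```text
t: 23.9
tool_pos: [0.53, 0.2623, 0.1941]
tool_rot: [2.286, 2.154, 0.001]
contact_force: [-0.5, 0.9, -1.5]
opening: 0.0491
grip_force: 42.7
t: 24.15
tool_pos: [0.5298, 0.2623, 0.1916]
tool_rot: [-2.286, -2.154, 0.0]
contact_force: [-0.2, 0.4, -1.1]
opening: 0.0494
grip_force: 42.7
```

View pics/scene9.png

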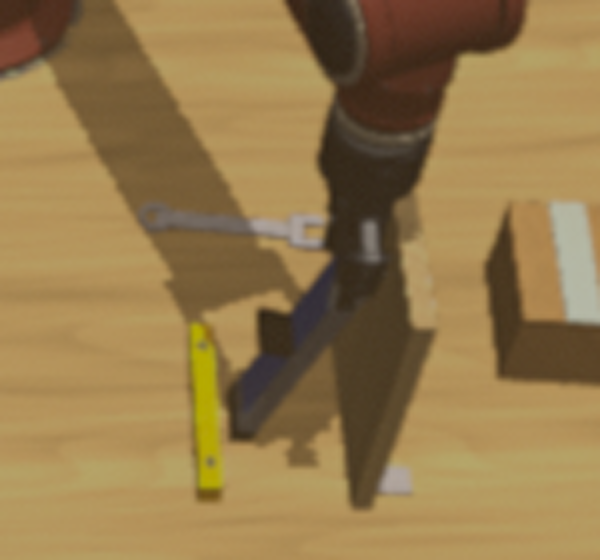

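The lid hangs in front of the panel with the handle facing outward at (275,333). The foot is at (240,425), just right of the yellow stop (205,410), a few mm off it. I edge it towards the stop.

```bash
python3 -m handwheel '[{"tx":-2,"ty":0,"tz":0,"roll":0},{"tx":-2,"ty":0,"tz":0,"roll":0},{"tx":-1,"ty":0,"tz":0,"roll":0},{"tx":0,"ty":0,"tz":0,"roll":0},{"tx":0,"ty":0,"tz":0,"roll":0}]'; python3 -m handwheel '[{"tx":-1,"ty":0,"tz":0,"roll":0},{"tx":-1,"ty":0,"tz":0,"roll":0},{"tx":0,"ty":0,"tz":0,"roll":0},{"tx":0,"ty":0,"tz":0,"roll":0}]'; python3 -m handwheel '[{"tx":-1,"ty":0,"tz":0,"roll":0},{"tx":-1,"ty":0,"tz":0,"roll":0},{"tx":0,"ty":0,"tz":0,"roll":0},{"tx":0,"ty":0,"tz":0,"roll":0}]'
```

```text
t: 24.62
tool_pos: [0.5296, 0.2572, 0.1919]
tool_rot: [-2.287, -2.154, -0.0]
contact_force: [-0.0, -0.2, -1.4]
opening: 0.0489
grip_force: 42.7
t: 24.95
tool_pos: [0.5295, 0.2553, 0.1918]
tool_rot: [-2.287, -2.154, -0.0]
contact_force: [-0.1, -0.9, -2.0]
opening: 0.0491
grip_force: 42.7
t: 25.28
tool_pos: [0.5294, 0.2533, 0.1918]
tool_rot: [-2.287, -2.154, -0.0]
contact_force: [-0.2, -0.3, -2.9]
opening: 0.0493
grip_force: 42.7
```

```bash
python3 -m handwheel '[{"tx":-1,"ty":0,"tz":0,"roll":0},{"tx":-1,"ty":0,"tz":0,"roll":0},{"tx":0,"ty":0,"tz":0,"roll":0},{"tx":0,"ty":0,"tz":0,"roll":0}]'; python3 -m handwheel '[{"tx":-1,"ty":0,"tz":0,"roll":0},{"tx":-1,"ty":0,"tz":0,"roll":0},{"tx":0,"ty":0,"tz":0,"roll":0},{"tx":0,"ty":0,"tz":0,"roll":0}]'
```

```text
t: 25.62
tool_pos: [0.5292, 0.2513, 0.1918]
tool_rot: [-2.287, -2.154, -0.0]
contact_force: [0.1, 0.9, -1.3]
opening: 0.0493
grip_force: 42.8
t: 25.95
tool_pos: [0.5292, 0.2497, 0.1921]
tool_rot: [-2.286, -2.154, -0.002]
contact_force: [0.5, 1.7, -0.1]
opening: 0.0491
grip_force: 43.1
```

```bash
python3 -m handwheel '[{"tx":-1,"ty":0,"tz":0,"roll":0},{"tx":0,"ty":0,"tz":1,"roll":0},{"tx":0,"ty":0,"tz":0,"roll":0},{"tx":0,"ty":0,"tz":0,"roll":0}]'; python3 -m handwheel '[{"tx":0,"ty":0,"tz":1,"roll":0},{"tx":0,"ty":0,"tz":1,"roll":0},{"tx":0,"ty":0,"tz":0,"roll":0},{"tx":0,"ty":0,"tz":0,"roll":0}]'
```

```text
t: 26.28
tool_pos: [0.5293, 0.2488, 0.1915]
tool_rot: [-2.286, -2.154, -0.002]
contact_force: [-0.4, 3.6, 1.3]
opening: 0.0489
grip_force: 43.6
t: 26.62
tool_pos: [0.5296, 0.2493, 0.1912]
tool_rot: [-2.286, -2.154, -0.004]
contact_force: [-2.3, 3.9, 8.3]
opening: 0.0491
grip_force: 44.1
```

```bash
python3 -m handwheel '[{"tx":0,"ty":0,"tz":0,"roll":0},{"tx":0,"ty":0,"tz":0,"roll":0},{"tx":0,"ty":0,"tz":0,"roll":0},{"tx":2,"ty":0,"tz":0.5,"roll":0},{"tx":2,"ty":0,"tz":0.6,"roll":0},{"tx":2,"ty":0,"tz":0.6,"roll":0},{"tx":2,"ty":0,"tz":0.7,"roll":0},{"tx":2,"ty":0,"tz":0.7,"roll":0},{"tx":0,"ty":0,"tz":0,"roll":0},{"tx":0,"ty":0,"tz":0,"roll":0}]' 49.8; python3 -m handwheel '[{"tx":1,"ty":0,"tz":0.3,"roll":0},{"tx":1,"ty":0,"tz":0.3,"roll":0},{"tx":1,"ty":0,"tz":0.3,"roll":0},{"tx":0,"ty":0,"tz":0,"roll":0},{"tx":0,"ty":0,"tz":0,"roll":0}]'; cat > st.py <<'E'
from h import *
import sys
n=np.array([.059,.998]);s=np.array([.998,-.059]);O=np.array([.526,.190])
for c in("scene","top"):
    im,d=optics.get_image(c);K,E=T(c);C=cloud(d,K,E)
    X=(C[...,:2]-O)@n;Y=(C[...,:2]-O)@s;Z=C[...,2]
    m=(d>0)&(abs(Y)<.035)&(X>-.03)&(X<.096);r=[];zz=[]
    for z in np.arange(.03,.22,.01):
        q=X[m&(abs(Z-z)<.005)]
        if len(q)>5 and not .085<z<.14: r.append(np.percentile(q,10));zz.append(z)
    if len(zz)>4:
        a=np.polyfit(zz,r,1);e=np.array(r)-np.polyval(a,zz);k=abs(e)<.005;a=np.polyfit(np.array(zz)[k],np.array(r)[k],1)
        mm=m&(Z>.04)&(Z<.18)&(X<.09)
        print(c,k.sum(),"tilt",np.degrees(np.arctan2(1,a[0])).round(1),"top face X at z=7",np.polyval(a,.007).round(4),"across",np.percentile(Y[mm],[3,97]).round(4))
E
python3 st.py
```

```text
t: 27.45
tool_pos: [0.5307, 0.2583, 0.1881]
tool_rot: [2.284, 2.153, 0.003]
contact_force: [-1.6, 2.4, 7.1]
opening: 0.0498
grip_force: 9.8
t: 27.87
tool_pos: [0.5309, 0.2612, 0.1871]
tool_rot: [2.284, 2.153, 0.003]
contact_force: [-0.2, 1.3, 7.0]
opening: 0.0497
grip_force: 9.5
scene 11 tilt 70.1 top face X at z=7 -0.0 across [-0.0192  0.0272]
top 4 tilt 69.4 top face X at z=7 -0.0037 across [-0.0234  0.024 ]
```

```bash
python3 -m handwheel '[{"tx":1,"ty":0,"tz":0.1,"roll":0},{"tx":1,"ty":0,"tz":0.2,"roll":0},{"tx":1,"ty":0,"tz":0.2,"roll":0},{"tx":1,"ty":0,"tz":0.2,"roll":0},{"tx":0,"ty":0,"tz":0,"roll":0},{"tx":0,"ty":0,"tz":0,"roll":0}]'; python3 -m handwheel '[{"tx":1,"ty":0,"tz":0.3,"roll":0},{"tx":1,"ty":0,"tz":0.3,"roll":0},{"tx":0,"ty":0,"tz":0,"roll":0},{"tx":0,"ty":0,"tz":0,"roll":0}]';  python3 st.py
```

```text
t: 28.47
tool_pos: [0.5309, 0.265, 0.1858]
tool_rot: [2.284, 2.153, 0.002]
contact_force: [-0.5, 2.0, 6.0]
opening: 0.0499
grip_force: 8.8
t: 28.8
tool_pos: [0.531, 0.267, 0.1851]
tool_rot: [2.284, 2.153, 0.001]
contact_force: [-0.8, 1.8, 4.1]
opening: 0.0499
grip_force: 8.6
scene 11 tilt 68.6 top face X at z=7 -0.0006 across [-0.02    0.0272]
top 4 tilt 67.3 top face X at z=7 -0.0051 across [-0.0236  0.024 ]
```

```bash
python3 -m handwheel '[{"tx":1,"ty":0,"tz":0.3,"roll":0},{"tx":0,"ty":0,"tz":0,"roll":0},{"tx":0,"ty":0,"tz":0,"roll":0}]'; python3 -m handwheel '[{"tx":1,"ty":0,"tz":0.3,"roll":0},{"tx":0,"ty":0,"tz":0,"roll":0},{"tx":0,"ty":0,"tz":0,"roll":0}]';  python3 -m handwheel '[{"tx":1,"ty":0,"tz":0.2,"roll":0},{"tx":0,"ty":0,"tz":0,"roll":0},{"tx":0,"ty":0,"tz":0,"roll":0}]'
```

```text
t: 29.15
tool_pos: [0.5311, 0.2674, 0.1849]
tool_rot: [2.284, 2.152, -0.0]
contact_force: [-1.5, -1.5, 5.5]
opening: 0.0497
grip_force: 8.7
t: 29.4
tool_pos: [0.5311, 0.2674, 0.1849]
tool_rot: [2.283, 2.151, -0.003]
contact_force: [-2.5, -4.0, 8.2]
opening: 0.0501
grip_force: 8.9
t: 29.65
tool_pos: [0.5312, 0.2677, 0.1848]
tool_rot: [2.283, 2.15, -0.005]
contact_force: [-3.1, -6.5, 8.7]
opening: 0.05
grip_force: 9.2
```

The head is on the panel (reaction −6.5 N along y). I back off the preload and release slowly.

```bash
python3 -m handwheel '[{"tx":-1.5,"ty":0,"tz":-0.5,"roll":0},{"tx":0,"ty":0,"tz":0,"roll":0},{"tx":0,"ty":0,"tz":0,"roll":0}]'; python3 -m handwheel '[{"tx":0,"ty":0,"tz":0,"roll":0},{"tx":0,"ty":0,"tz":0,"roll":0},{"tx":0,"ty":0,"tz":0,"roll":0}]' 51; python3 -m handwheel '[{"tx":0,"ty":0,"tz":0,"roll":0},{"tx":0,"ty":0,"tz":0,"roll":0},{"tx":0,"ty":0,"tz":0,"roll":0},{"tx":0,"ty":0,"tz":0,"roll":0}]' 66;  python3 st.py
```

```text
t: 29.9
tool_pos: [0.5311, 0.2676, 0.1848]
tool_rot: [2.284, 2.152, -0.001]
contact_force: [-0.7, -2.5, 5.9]
opening: 0.0499
grip_force: 8.9
t: 30.15
tool_pos: [0.5301, 0.2682, 0.1825]
tool_rot: [2.286, 2.154, -0.002]
contact_force: [0.5, -0.0, 0.1]
opening: 0.0508
grip_force: 0.2
t: 30.48
tool_pos: [0.5301, 0.2687, 0.183]
tool_rot: [-2.286, -2.154, 0.001]
contact_force: [-1.0, -0.8, 0.5]
opening: 0.0662
grip_force: 0.0
scene 11 tilt 68.3 top face X at z=7 -0.0005 across [-0.02    0.0272]
top 4 tilt 67.6 top face X at z=7 -0.0047 across [-0.0236  0.0238]
```

Released, and it stands. I retreat straight up, then away, and check.

```bash
python3 -m handwheel '[{"tx":0,"ty":0,"tz":-8,"roll":0},{"tx":0,"ty":0,"tz":-15,"roll":0},{"tx":0,"ty":0,"tz":-25,"roll":0},{"tx":0,"ty":0,"tz":-30,"roll":0},{"tx":0,"ty":0,"tz":-30,"roll":0},{"tx":0,"ty":0,"tz":-30,"roll":0},{"tx":-30,"ty":-10,"tz":0,"roll":0},{"tx":-35,"ty":-20,"tz":0,"roll":0},{"tx":-35,"ty":-20,"tz":0,"roll":0},{"tx":-35,"ty":-20,"tz":0,"roll":0},{"tx":-35,"ty":-20,"tz":0,"roll":0},{"tx":0,"ty":0,"tz":0,"roll":0}]'; python3 st.py; python3 - <<'E'
from h import *
im,d=optics.get_image("scene")
cv2.imwrite("pics/scene10.png",cv2.resize(im[90:240,200:500,::-1],None,fx=2.6,fy=2.6,interpolation=2))
E
```

```text
t: 31.58
tool_pos: [0.4278, 0.1008, 0.3222]
tool_rot: [2.29, 2.147, -0.0]
contact_force: [1.5, 0.6, 0.7]
opening: 0.0659
grip_force: 0.0
scene 12 tilt 67.8 top face X at z=7 -0.0014 across [-0.0201  0.0273]
top 7 tilt 68.3 top face X at z=7 -0.0017 across [-0.013   0.0242]
```

View pics/scene10.png

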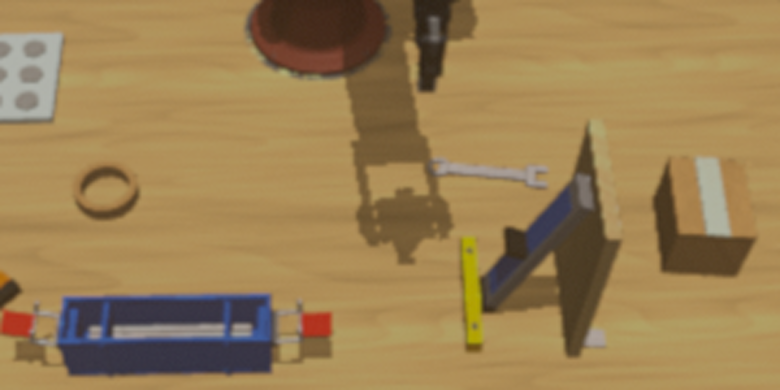

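The lid leans at about 68°. Its foot is at the stop (487,295), its head on the panel (585,190), and the handle faces outward at (515,242). Both clips are open at (15,323) and (317,323), and the other things have not moved.

```bash
python3 -c "
from station import ctrl
print(ctrl.finish_job())"
```

```text
the job is handed in; nothing more can be done
None
```

Job handed in at about 32 s: both clips are open, and the lid was laid flat on the bench, then leaned at about 68° with its foot at the yellow stop, head on the panel and handle facing out; the verdict wasn't shown.

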